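Stand the toppled piston back in its place in the set

ROBOT

A 6-joint arm with a two-finger parallel gripper is mounted at the origin on the work surface. World frame = base frame: x ahead of the robot, y to its left, z up, the work surface at z = 0. Lengths are in m, angles in degrees, forces in N, time in s.
With the tool pointing down it reaches from about 0.3 to 0.875 m from the base axis. Payload 6.4 kg.
Tool frame: the origin (TCP) lies midway between the tips of the shut fingers; the grasp point (between the pads) lies 19 mm behind it (env.grip_depth is the distance from the TCP to the grasp point, in m); y points along the fingers, x is the direction in which the jaws open and shut, and the axes are right-handed (so a half turn about y gives the same grasp; the last joint's range is limited). The gripper opens to 85 mm and grips with 20 to 120 N. Pads are 22 mm wide; open, the fingers measure 114 mm over their backs; the gripper's body (76 mm by 85 mm) begins 54 mm behind the grasp point. The pads swing forward as they close: fully open they stand 13 mm farther back than shut.
Start: joints at [-80.231, 10.359, 92.074, -0, 77.567, -11.82], TCP at [0.212, -0.535, 0.231] pointing down, gripper open.
Joint ranges: [-171.53, 171.53], [-51.25, 118.39], [17.06, 147.69], [-65.23, 245.23], [0, 150.52], [-178.68, 178.68]. Speed limits (degrees/s): [147.25, 147.25, 172.46, 180, 180, 180].

INTERFACE

Orientations are given as a 3x3 rotation matrix whose columns are the frame's x, y, z axes.
In Python, from workcell import env gives the robot as it stands. The module is installed in compiled form; this text tells all that it offers.
- The arm moves only by the tool apply_moves, never from a script. Its argument "rows" is one flat list of numbers, 7 for each row, row after row: the opening, from -1 (shut) to 1 (fully open), then the shift along the tool's x, y, z in mm, then the turn, a rotation vector about the tool's x, y, z in rad. In form: [grip, x, y, z, rx, ry, rz, grip, x, y, z, rx, ry, rz, ...]. A call has 1 to 20 rows; each row shifts and turns the commanded pose from where the row before left it, along the tool's axes as they then stand; what a row does not reach is not made up. A row lasts 1/10 s, in which the tool goes at most 50 mm and 8.59 degrees, less where a joint would pass 70% of its speed; a pose out of reach is approached as far as the arm can. A call with a gripper value outside its range is refused whole. The fingers move at their own pace and stop on an object; the grip force is fixed at half the most. Time passes only in rows, so rows that do not move let the fingers close. It gives the time, the measured TCP pose, the force and the opening at its end, in the units of the state.
- env.state(): the state, without advancing time (a new reading comes with each control period).
- env.read_camera(name): name is "side" or "top"; returns a dict with "image" (400x640x3 uint8, red, green, blue), "z_map" (400x640 float32, m along the optical axis (not along the pixel's ray), 0 where there is no reading), "mtx" (3x3 intrinsics, pixels), "R" (3x3) and "t" (3): a world point X has camera coordinates R X + t. Camera axes: x right, y down, z forward; pixel columns grow to the right and rows downward; lengths in m; the calibration is good to about 2 mm. A picture is of the moment at which its call begins.
- env.close_job(): hands the job in, once; it reports no verdict.
The state is a dict: "t": time; "joints": joint angles; "dq": joint speeds; "effort": joint torques, N m; "tcp_pos": TCP position; "eef_rot": TCP orientation; "wrist_force": force on the tool from outside, world axes, zero at the start; "wrist_torque": the same for the moment, N m; "finger_gap": finger opening in m.
Only numpy, scipy, OpenCV 4.12 (cv2) and the standard library are available. Lean on these libraries where they do the work, as an engineer would, in place of code of your own. Each camera call takes 0.05 s, during which the arm holds its last target.

TASK

One piston of this engine set has been knocked over and lies on its side in front of the others. Push it over with your fingers so that it stands on its skirt, crown up, and then push it along the mat into its place in the row: in line with the connecting rod that has no piston, as close to that rod's small end as the other pistons stand to theirs. Do not lift the piston off the mat, and leave all the other parts where they are.

Things in the scene. Friction and masses are not known exactly. Their poses are not given: they have to be found in the camera images.
- mat: Flat dark rubber bench mat, 560 x 520 x 3 mm, fixed, with the whole set on it; friction on the pistons about 0.65 to 0.95. Origin: centre of its underside; x points roughly away from the robot, y along the row of pistons, whose three places are at y = -115, 0 and +115 mm, x = 0. Which place is empty varies.
- piston_c: The toppled piston: aluminium, round, 84 mm diameter, 56 mm high, 0.33 to 0.53 kg. Origin: centre of its open skirt end (hollow, a pin across it); z runs along its axis to the crown. It lies on its side on the mat on the robot's side of the row, origin 42 mm above the mat, crown towards the robot or up to 65 degrees aslant. Standing, it slides if pushed below 35 mm and may tip if pushed higher.
- crown (a point): Centre of the toppled piston's crown: its closed flat end, 56 mm along its axis from the origin (the ring grooves are beside it). Pushed high on this face along the axis towards the skirt end, the piston tips about the lowest point of the skirt rim, passes its balance at about 40 degrees and drops onto its skirt, its axis then about 42 mm beyond where the skirt end was.
- piston_a: Piston like the toppled one (84 mm diameter, 56 mm high), standing crown up on the mat before the small end of rod_a, its axis about 72 mm from the centre of that rod's eye. Origin: centre of its underside (the skirt end); z up through the crown. Loose; must stay.
- piston_b: Piston like the toppled one (84 mm diameter, 56 mm high), standing crown up on the mat before the small end of rod_b, its axis about 72 mm from the centre of that rod's eye. Origin: centre of its underside (the skirt end); z up through the crown. Loose; must stay.
- rod_a: Steel connecting rod lying flat on the mat, 24 mm thick, loose. Origin: underside, at the centre of its small eye (32 mm outside diameter); its x runs along the rod, away from the robot, to the big eye 138 mm on. Has piston_a standing before it. Must stay.
- rod_b: Steel connecting rod lying flat on the mat, 24 mm thick, loose. Origin: underside, at the centre of its small eye (32 mm outside diameter); its x runs along the rod, away from the robot, to the big eye 138 mm on. Has piston_b standing before it. Must stay.
- rod_c: Steel connecting rod lying flat on the mat, 24 mm thick, loose. Origin: underside, at the centre of its small eye (32 mm outside diameter); its x runs along the rod, away from the robot, to the big eye 138 mm on. The one with no piston before it: the toppled piston belongs on its line, axis 72 mm from the eye's centre on the robot's side (x = -72 mm, y = 0 here). Must stay.
- socket: dark deep impact socket standing on end between two rods, 31 mm diameter, 78 mm high. Origin: centre of its underside. Must stay.
- oil_bottle: small grey bottle with a black cap, 50 mm diameter, 115 mm high, standing beside the rods at the left (+y) edge of the mat. Origin: centre of its underside. Must stay.
- shell_box: flat cardboard box of bearing shells, 105 x 72 x 34 mm, beside the rods at the right (-y) edge of the mat. Origin: centre of its underside. Must stay.
Mind the look-alikes: they are no part of the job. What is shaped like the piston_c but turquoise is not meant.

How it is judged (in metres and radians):
On the way:
1. the toppled piston stands on its skirt, crown up (angle between piston_c's own z axis and vertical below 0.08 rad and height (world z) of piston_c below 0.01 m), for 0.2 s.
At the end, for the whole second after the job is handed in: The toppled piston stands crown up (within 5 degrees), at rest, its axis within 13 mm of the line of the rod that had no piston and 55 to 88 mm from that rod's eye centre (72 ideal, 58 touches); the other pistons stand, and every other part is within 12 mm of where it was (all of step 1 and linear speed of piston_c below 0.02 m/s and y of piston_c in the frame of rod_c between -0.013 and 0.013 m and x of piston_c in the frame of rod_c between -0.088 and -0.055 m and distance of each of piston_a, piston_b, rod_a, rod_b, rod_c, socket, oil_bottle, shell_box from where it was at the start of the episode below 0.012 m and angle between each of piston_a, piston_b's own z axis and vertical below 0.15 rad).
It fails at once if the toppled piston is lifted off the mat (height (world z) of piston_c above 0.06 m or (angle between piston_c's own z axis and vertical below 0.2 rad and height (world z) of piston_c above 0.02 m)).
It fails at once if another piston is tipped or shifted by more than 12 mm (angle between any of piston_a, piston_b's own z axis and vertical above 0.3 rad or distance of any of piston_a, piston_b from where it was at the start of the episode above 0.012 m).
It fails at once if a rod, the socket, the bottle or the box is shifted by more than 12 mm (distance of any of rod_a, rod_b, rod_c, socket, oil_bottle, shell_box from where it was at the start of the episode above 0.012 m).
It also fails if it takes over 69 s, if anything falls off the work surface, if the arm or the gripper's body presses on something with over 40 N, if the wrist force passes 120 N, or if a joint passes its speed limit or range.

## Working session

There is one attempt and no reset: what is moved stays moved. The work goes in short steps, Python scripts to look and compute and a tool call to move; the robot and the scene stay as the last step left them, time stands still between calls to the robot, and variables do not carry over. Pictures are saved under pics/ and viewed, and the job is handed in when it is done.

Besides the shell and the picture viewer there is one more tool, called after "Request:" as a command line: name --argument value ..., lists and objects as JSON in quotes. apply_moves: Moves the arm, as the interface text tells. Its arguments: {"type":"object","properties":{"rows":{"type":"array"}},"required":["rows"]}

```bash
mkdir -p pics; python3 - <<'E'
from workcell import env
import cv2,numpy as np
s=env.state()
for k in s: print(k,np.round(s[k],3).tolist())
for n in("top","side"):
    d=env.read_camera(n); cv2.imwrite(f"pics/{n}0.png",d["image"][:,:,::-1]); np.savez(f"{n}0.npz",**d)
    print(n,d["mtx"].tolist(),np.round(d["R"],4).tolist(),d["t"], -d["R"].T@d["t"])
E
```

```text
t 0.0
joints [-80.231, 10.403, 92.13, 0.001, 77.566, -11.819]
dq [-0.048, 0.02, 0.085, 0.052, -0.106, 0.103]
effort [0.0, -44.487, -35.134, -0.0, 0.009, -0.0]
tcp_pos [0.212, -0.534, 0.23]
eef_rot [[0.368, -0.0, 0.93], [-0.93, 0.002, 0.368], [-0.002, -1.0, 0.0]]
wrist_force [0.441, 0.062, 0.147]
wrist_torque [0.032, 0.02, 0.051]
finger_gap 0.085
top [[424.44991583519356, 0.0, 319.3539874270405], [0.0, 424.44991583519356, 204.7685584681986], [0.0, 0.0, 1.0]] [[0.0158, -0.9997, 0.0183], [-0.9971, -0.0171, -0.0748], [0.0751, -0.0171, -0.997]] [2.80303058e-04 5.51112463e-01 1.13640917e+00] [0.46413733 0.02908252 1.17425789]
side [[365.2428099724501, 0.0, 320.2364952135691], [0.0, 365.2428099724501, 194.76149997096428], [0.0, 0.0, 1.0]] [[0.9939, -0.1104, 0.0006], [-0.0883, -0.7984, -0.5957], [0.0663, 0.592, -0.8032]] [-0.54466653  0.08255929  0.903477  ] [ 0.48875584 -0.52904892  0.77522468]
```

View pics/top0.png

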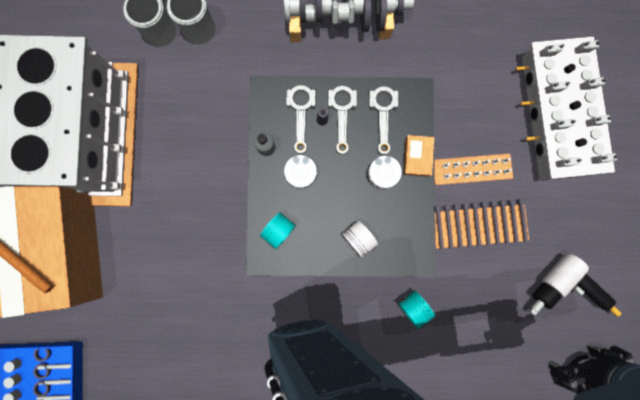

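View pics/side0.png

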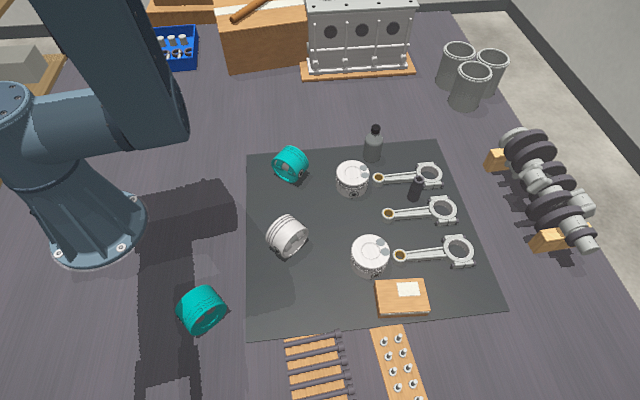

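Candidates: the silver piston lying at top (360,238), and the turquoise look-alikes at (277,230) and (417,308). The silver standing ones at (300,171) and (385,171) belong to their rods. I choose the silver one at (360,238). The rod without a piston is the middle one, with its small eye at (342,147).

```bash
cat > h.py <<'E'
import numpy as np,cv2
def pts(d):
    z=d["z_map"].astype(float);K=d["mtx"];v,u=np.mgrid[:400,:640]
    c=np.stack([(u-K[0,2])/K[0,0]*z,(v-K[1,2])/K[1,1]*z,z],-1)
    w=(c-d["t"])@d["R"]; w[z==0]=np.nan
    return w
def ray(d,u,v,h):
    r=d["R"].T@np.linalg.solve(d["mtx"],[u,v,1.]);o=-d["R"].T@d["t"]
    return o+r*(h-o[2])/r[2]
def proj(d,X):
    c=d["R"]@np.array(X)+d["t"];p=d["mtx"]@c;return p[:2]/p[2]
E
python3 - <<'E'
from h import *
T=np.load("top0.npz");S=np.load("side0.npz")
a=cv2.resize(T["image"][195:275,310:410],None,fx=4,fy=4,interpolation=2);b=cv2.resize(S["image"][195:275,240:340],None,fx=4,fy=4,interpolation=2)
c=cv2.resize(T["image"][75:200,270:430],None,fx=5,fy=5,interpolation=2)[:,:,::-1]
cv2.imwrite("pics/crop1.png",np.hstack([a,b])[:,:,::-1]);cv2.imwrite("pics/crop2.png",c[:600])
W=pts(T);V=pts(S)
np.set_printoptions(precision=4,suppress=True)
print("mat z",np.nanmedian(W[260:270,270:330,2]),np.nanmedian(V[310:320,270:300,2]))
for n,P,d,box in(("top",W,T,(215,262,335,385)),("side",V,S,(205,265,258,315))):
    y0,y1,x0,x1=box
    Q=P[y0:y1,x0:x1].reshape(-1,3); m=Q[:,2]>0.02;Q=Q[m];Q=Q[(Q[:,0]>.2)]
    print(n,len(Q),Q.mean(0),Q.min(0),Q.max(0))
    hi=Q[Q[:,2]>np.quantile(Q[:,2],.8)];print(hi.mean(0)); 
    w,v=np.linalg.eigh(np.cov((hi-hi.mean(0))[:,:2].T));print(w**.5,v[:,1])
    r=cv2.minAreaRect(Q[:,:2].astype(np.float32));print(r)
for p in((300,171),(385,171)): print("crown",W[p[1]-4,p[0]],ray(T,*p,.059))
E
```

```text
mat z 0.003656328829034155 0.003818301426345735
top 729 [ 0.4616 -0.0958  0.0765] [ 0.4123 -0.1423  0.0234] [ 0.5098 -0.0511  0.0917]
[ 0.4619 -0.1002  0.0877]
[0.0083 0.016 ] [-0.6371  0.7708]
((0.4612930715084076, -0.097808837890625), (0.08496272563934326, 0.05634202063083649), 40.08921813964844)
side 1095 [ 0.4584 -0.1082  0.0709] [ 0.4112 -0.1466  0.02  ] [ 0.5093 -0.0557  0.0907]
[ 0.461  -0.0994  0.0875]
[0.008  0.0161] [-0.6565  0.7544]
((0.4601304531097412, -0.09910091757774353), (0.08505566418170929, 0.0566299632191658), 39.91080093383789)
crown [0.6477 0.0629 0.0586] [0.637  0.0627 0.059 ]
crown [ 0.6525 -0.1637  0.0553] [ 0.6412 -0.1631  0.059 ]
```

View pics/crop1.png

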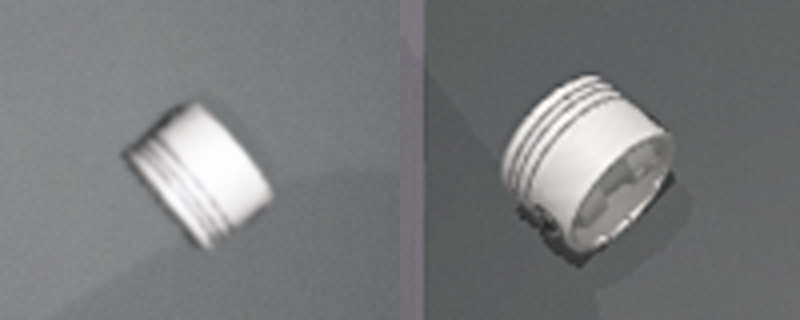

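View pics/crop2.png

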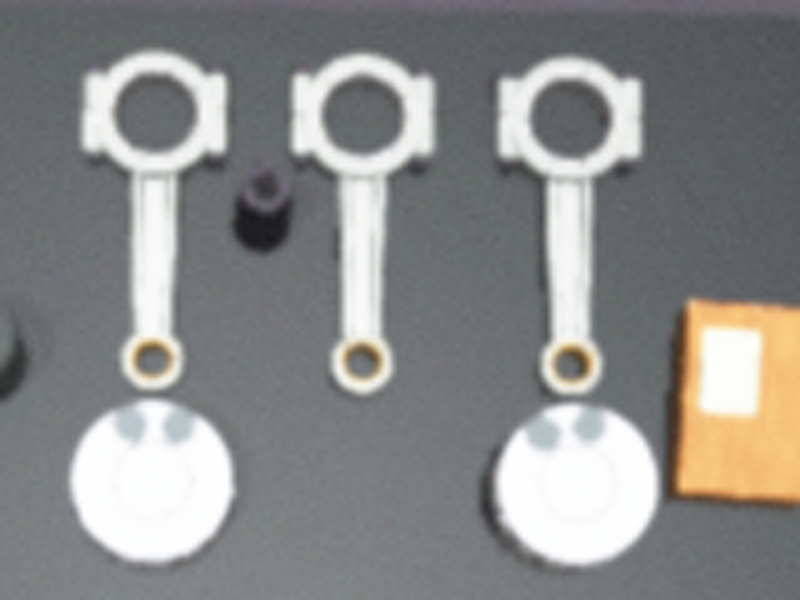

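```bash
python3 - <<'E'
from h import *
np.set_printoptions(precision=4,suppress=True)
T=np.load("top0.npz");S=np.load("side0.npz")
g=lambda x,y:(x/5+270-.4,y/5+75-.4)
for n,e,b in(("A",(152,359),(156,113)),("C",(362,360),(365,114)),("B",(571,361),(570,119))):
    E=ray(T,*g(*e),.027);B=ray(T,*g(*b),.027);d=(B-E);L=np.linalg.norm(d);d/=L
    print(n,E,B,"len",L,"target",E-.072*d,"ang",np.degrees(np.arctan2(d[1],d[0])))
    print(" side px",proj(S,E),proj(S,B))
for p in((152,481),(578,484)):
    X=ray(T,*g(*p),.059); print("crown",X,proj(S,X))
# masks for bright crowns
im=cv2.cvtColor(T["image"],cv2.COLOR_RGB2HSV);W=pts(T)
m=((W[...,2]>.045)&(W[...,2]<.07)&(W[...,0]>.58)&(W[...,0]<.7)).astype(np.uint8)
n,l,st,c=cv2.connectedComponentsWithStats(m)
for i in range(1,n):
    if st[i,4]>100: print(st[i],c[i],ray(T,*c[i],.059))
cs=(0.4607,-0.0985,.045);dd=np.array([.643,-.766,0]);
for s in(-.028,.028): X=np.array(cs)+s*dd; print(proj(T,X),proj(S,X))
E
```

```text
A [0.7098 0.0649 0.027 ] [0.8475 0.0654 0.027 ] len 0.1376747369435236 target [0.6378 0.0647 0.027 ] ang 0.1793169247290686
 side px [378.2602 176.608 ] [428.8569 172.1056]
C [ 0.7115 -0.0501  0.027 ] [ 0.8495 -0.0502  0.027 ] len 0.13792729167226342 target [ 0.6395 -0.0501  0.027 ] ang -0.016549029481810012
 side px [388.4989 212.4865] [442.934  207.4226]
B [ 0.7132 -0.1651  0.027 ] [ 0.8491 -0.1639  0.027 ] len 0.13588246750612137 target [ 0.6412 -0.1657  0.027 ] ang 0.4842404654635543
 side px [400.3965 254.182 ] [458.0663 247.8871]
crown [0.6375 0.0627 0.059 ] [352.2692 171.7459]
crown [ 0.6401 -0.1637  0.059 ] [370.1842 250.1379]
[108 144  14  46 280] [113.0964 166.0714] [0.6409 0.5541 0.059 ]
[285 155  31  32 784] [300.102  170.6811] [0.6378 0.0624 0.059 ]
[369 156  32  32 791] [384.7914 171.4121] [ 0.64   -0.1626  0.059 ]
[351.4322 245.3519] [278.976  228.3074]
[367.6622 232.0128] [295.7045 242.9423]
```

Request:
apply_moves --rows '[-0.4, -27.1, 0, 26.5, 0, 0, 0, -0.4, -27.1, 0, 26.5, 0, 0, 0, -0.4, -27.1, 0, 26.5, 0, 0, 0, -0.4, -27.1, 0, 26.5, 0, 0, 0, -0.4, -27.1, 0, 26.5, 0, 0, 0, -0.4, -27.1, 0, 26.5, 0, 0, 0, -0.4, -27.1, 0, 26.5, 0, 0, 0, -0.4, -27.1, 0, 26.5, 0, 0, 0, -0.4, -27.1, 0, 26.5, 0, 0, 0, -0.4, -27.1, 0, 26.5, 0, 0, 0, -0.4, -27.1, 0, 26.5, 0, 0, 0, -0.4, -27.1, 0, 26.5, 0, 0, 0, -0.4, -27.1, 0, 26.5, 0, 0, 0, -0.4, -27.1, 0, 26.5, 0, 0, 0, -0.4, 0, 0, 0, 0, 0, 0]'

```text
t: 1.6
tcp_pos: [0.4175, -0.0416, 0.231]
eef_rot: [[0.373, -0.0, 0.928], [-0.928, 0.002, 0.373], [-0.001, -1.0, 0.001]]
wrist_force: [-1.1, 0.0, 0.5]
finger_gap: 0.026
```

Request:
apply_moves --rows '[-0.4, 0, 0, 0, 0, -0.135, 0, -0.4, 0, 0, 0, 0, -0.135, 0, -0.4, 0, 0, 0, 0, -0.135, 0, -0.4, 0, 0, 0, 0, -0.135, 0, -0.4, 0, 0, 0, 0, -0.135, 0, -0.4, 0, 0, 0, 0, -0.135, 0, -0.4, 0, 0, 0, 0, -0.135, 0, -0.4, 0, 0, 0, 0, -0.135, 0, -0.4, 0, 0, 0, 0, -0.135, 0, -0.4, 0, 0, 0, 0, -0.135, 0, -0.4, 0, 0, 0, 0, -0.135, 0, -0.4, 0, 0, 0, 0, -0.135, 0, -0.4, 0, 0, 0, 0, -0.135, 0, -0.4, 0, 0, 0, 0, -0.135, 0, -0.4, 0, 0, 0, 0, 0, 0]'

```text
t: 3.1
tcp_pos: [0.4166, -0.0459, 0.231]
eef_rot: [[0.767, -0.001, -0.642], [0.642, -0.0, 0.767], [-0.001, -1.0, 0.0]]
wrist_force: [1.2, -0.4, -0.4]
finger_gap: 0.0258
```

Request:
apply_moves --rows '[-0.4, 0, 20, 0, 0, 0, 0, -0.4, 0, 20, 0, 0, 0, 0, -0.4, 0, 20, 0, 0, 0, 0, -0.4, 0, 20, 0, 0, 0, 0, -0.4, 0, 20, 0, 0, 0, 0, -0.4, 0, 20, 0, 0, 0, 0, -0.4, 0, 20, 0, 0, 0, 0, -0.4, 0, 20, 0, 0, 0, 0, -0.4, 0, 4, 0, 0, 0, 0, -0.4, 0, 0, 0, 0, 0, 0]'

```text
t: 4.1
tcp_pos: [0.4163, -0.0454, 0.0668]
eef_rot: [[0.769, -0.002, -0.639], [0.639, 0.001, 0.769], [-0.001, -1.0, 0.002]]
wrist_force: [0.4, -1.7, -0.4]
finger_gap: 0.0258
```

```bash
cat > snap.py <<'E'
from workcell import env
import sys
from h import *
k=sys.argv[1]; o=[]
for n,b in(("top",(100,290,260,440)),("side",(130,320,220,420))):
    d=env.read_camera(n);np.savez(f"{n}{k}.npz",**d)
    o.append(cv2.resize(d["image"][b[0]:b[1],b[2]:b[3]],(400,int(400*(b[1]-b[0])/(b[3]-b[2]))),interpolation=2))
h=max(i.shape[0] for i in o);o=[cv2.copyMakeBorder(i,0,h-i.shape[0],0,0,0) for i in o]
cv2.imwrite(f"pics/s{k}.png",np.hstack(o)[:,:,::-1])
E
python3 snap.py 1
```

```text
(no output)
```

View pics/s1.png

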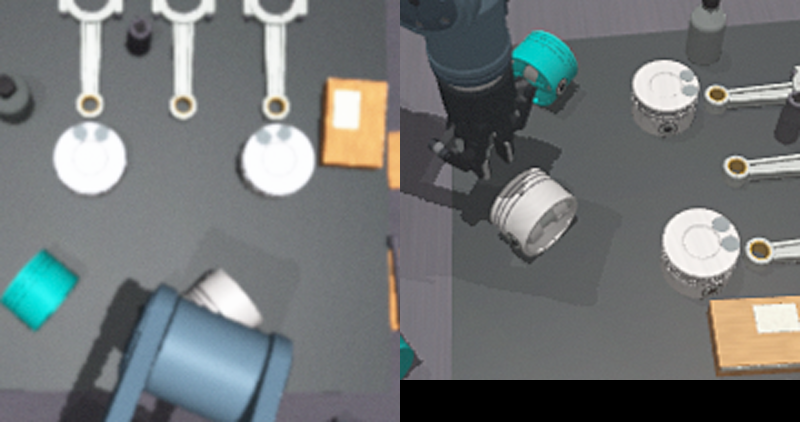

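The side view shows the fingertips behind the crown (side crop ~(500,165)) and the piston undisturbed. Next I start the tipping push.

Request:
apply_moves --rows '[-0.4, 0, 0, -5, 0, 0, 0, -0.4, 0, 0, -5, 0, 0, 0, -0.4, 0, 0, -5, 0, 0, 0, -0.4, 0, 0, -5, 0, 0, 0, -0.4, 0, 0, -4, 0, 0, 0, -0.4, 0, 0, -4, 0, 0, 0, -0.4, 0, 0, -4, 0, 0, 0, -0.4, 0, 0, -4, 0, 0, 0, -0.4, 0, 0, -4, 0, 0, 0, -0.4, 0, 0, -4, 0, 0, 0, -0.4, 0, 0, -4, 0, 0, 0, -0.4, 0, 0, 0, 0, 0, 0]'

```text
t: 5.4
tcp_pos: [0.4486, -0.0829, 0.0676]
eef_rot: [[0.768, 0.001, -0.641], [0.641, -0.001, 0.768], [0.0, -1.0, -0.001]]
wrist_force: [-2.1, 2.1, 2.9]
finger_gap: 0.0257
```

```bash
python3 snap.py 2
```

```text
(no output)
```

View pics/s2.png

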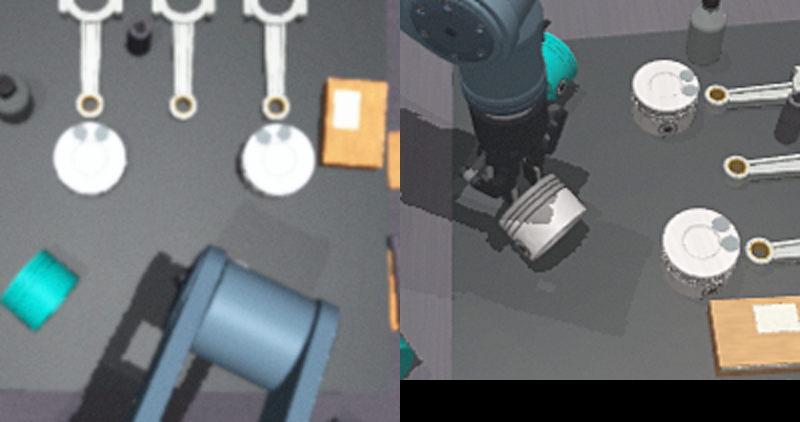

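It is tipping as planned, about 25-30° so far (side crop (540,215)). I continue past the balance point.

Request:
apply_moves --rows '[-0.4, 0, 0, -3, 0, 0, 0, -0.4, 0, 0, -3, 0, 0, 0, -0.4, 0, 0, -3, 0, 0, 0, -0.4, 0, 0, -3, 0, 0, 0, -0.4, 0, 0, -3, 0, 0, 0, -0.4, 0, 0, -3, 0, 0, 0, -0.4, 0, 0, -3, 0, 0, 0, -0.4, 0, 0, -3, 0, 0, 0, -0.4, 0, 0, -3, 0, 0, 0, -0.4, 0, 0, 0, 0, 0, 0, -0.4, 0, 0, 0, 0, 0, 0, -0.4, 0, 0, 0, 0, 0, 0]'

```text
t: 6.7
tcp_pos: [0.4648, -0.1028, 0.0671]
eef_rot: [[0.767, -0.0, -0.641], [0.641, 0.0, 0.767], [-0.0, -1.0, 0.0]]
wrist_force: [0.6, -0.8, 0.0]
finger_gap: 0.0257
```

```bash
python3 snap.py 3
```

```text
(no output)
```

View pics/s3.png

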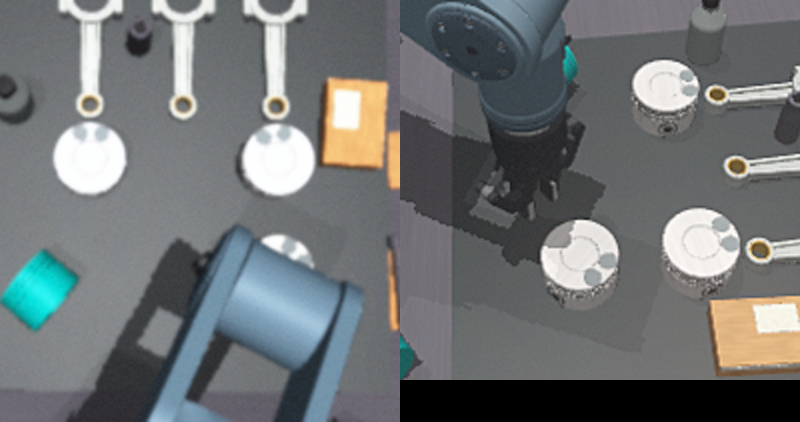

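Piston stands crown up. I raise the tool and measure.

Request:
apply_moves --rows '[0.2, 0, -15, 10, 0, 0, 0, 0.2, 0, -15, 15, 0, 0, 0, 0.2, 0, -15, 15, 0, 0, 0, 0.2, 0, -15, 15, 0, 0, 0, 0.2, 0, -10, 15, 0, 0, 0, 0.2, 0, 0, 15, 0, 0, 0, 0.2, 0, 0, 15, 0, 0, 0, 0.2, 0, 0, 0, 0, 0, 0]'

```text
t: 7.6
tcp_pos: [0.3991, -0.0246, 0.1363]
eef_rot: [[0.767, -0.002, -0.642], [0.642, 0.001, 0.767], [-0.001, -1.0, 0.002]]
wrist_force: [-0.4, 0.2, 0.1]
finger_gap: 0.0511
```

```bash
python3 snap.py 4; cat > meas.py <<'E'
from h import *
import sys
from workcell import env
np.set_printoptions(precision=4,suppress=True)
print(env.state()["joints"],env.state()["tcp_pos"],env.state()["eef_rot"][:,2] if hasattr(env.state()["eef_rot"],'shape') else 0)
k=sys.argv[1]
for n in("top","side"):
    d=np.load(f"{n}{k}.npz");W=pts(d);im=d["image"].astype(int)
    m=((abs(W[...,2]-.059)<.006)&(im.min(2)>100)&(W[...,0]>.38)&(W[...,0]<.72)&(W[...,1]>-.25)&(W[...,1]<.12)).astype(np.uint8)
    N,l,st,c=cv2.connectedComponentsWithStats(m)
    for i in range(1,N):
        if st[i,4]>60:
            cn,_=cv2.findContours((l==i).astype(np.uint8),0,1);Q=np.concatenate(cn)[:,0]
            X=np.array([ray(d,*q,.059)[:2] for q in Q],np.float32)
            (cx,r)=cv2.minEnclosingCircle(X); print(n,st[i,4],"ctr",cx,"r",r,"mean",ray(d,*c[i],.059)[:2],"z",np.nanmedian(W[l==i][:,2]), "std",np.nanstd(W[l==i][:,2]))
E
python3 meas.py 4
```

```text
[-20.7648  -6.1966 120.9763  -0.0099  65.2369 -60.6752] [ 0.4007 -0.026   0.1369] [-0.6416  0.767   0.0002]
top 771 ctr (0.6382879614830017, 0.062237538397312164) r 0.04205676540732384 mean [0.6382 0.0625] z 0.05913836641835178 std 0.0021584712196018284
top 761 ctr (0.6401771903038025, -0.16332761943340302) r 0.04268244653940201 mean [ 0.6406 -0.1632] z 0.05911436749768378 std 0.0022087877179901385
top 785 ctr (0.5075997710227966, -0.16304689645767212) r 0.042084090411663055 mean [ 0.5073 -0.1632] z 0.0589326861713262 std 0.002247122960352758
side 675 ctr (0.637287437915802, 0.05953419581055641) r 0.04452412948012352 mean [0.6378 0.0594] z 0.059772655174145664 std 0.0016931746475940567
side 1053 ctr (0.6405673623085022, -0.1654328554868698) r 0.04318452253937721 mean [ 0.64   -0.1664] z 0.05956028143521151 std 0.001651157951064693
side 1091 ctr (0.5077599287033081, -0.16525110602378845) r 0.04340597987174988 mean [ 0.5064 -0.1664] z 0.05956241836369271 std 0.0016413235901959675
```

View pics/s4.png

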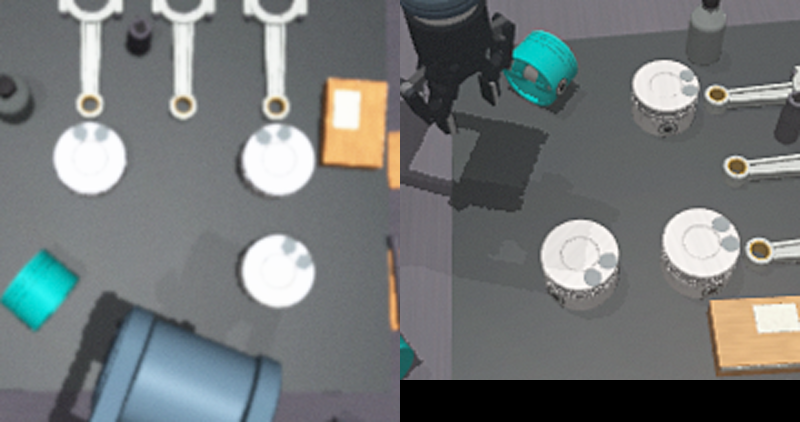

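Request:
apply_moves --rows '[0.2, 0, 0, 0, 0, 0.1412, 0, 0.2, 0, 0, 0, 0, 0.1412, 0, 0.2, 0, 0, 0, 0, 0.1412, 0, 0.2, 0, 0, 0, 0, 0.1412, 0, 0.2, 0, 0, 0, 0, 0.1412, 0, 0.2, 0, 0, 0, 0, 0.1412, 0, 0.2, 0, 0, 0, 0, 0.1412, 0, 0.2, 0, 0, 0, 0, 0.1412, 0, 0.2, 0, 0, 0, 0, 0.1412, 0, 0.2, 0, 0, 0, 0, 0.1412, 0, 0.2, 0, 0, 0, 0, 0.1412, 0, 0.2, 29.3, 0, -16.5, 0, 0, 0, 0.2, 29.3, 0, -16.5, 0, 0, 0, 0.2, 29.3, 0, -16.5, 0, 0, 0, 0.2, 29.3, 0, -16.5, 0, 0, 0, 0.2, 29.3, 0, -16.5, 0, 0, 0, 0.2, 29.3, 0, -16.5, 0, 0, 0, 0.2, 0, 0, 0, 0, 0, 0, 0.2, 0, 0, 0, 0, 0, 0]'

```text
t: 9.6
tcp_pos: [0.4409, -0.2246, 0.1365]
eef_rot: [[0.653, -0.001, 0.757], [-0.757, 0.001, 0.653], [-0.002, -1.0, -0.0]]
wrist_force: [-1.0, 0.3, -0.2]
finger_gap: 0.0514
```

Request:
apply_moves --rows '[0.2, -2, 20, 0, 0, 0, 0, 0.2, 0, 20, 0, 0, 0, 0, 0.2, 0, 20, 0, 0, 0, 0, 0.2, 0, 20, 0, 0, 0, 0, 0.2, 0, 20, 0, 0, 0, 0, 0.2, 0, 20, 0, 0, 0, 0, 0.2, 0, 0, 0, 0, 0, 0]'

```text
t: 10.3
tcp_pos: [0.4377, -0.2196, 0.0147]
eef_rot: [[0.655, -0.005, 0.755], [-0.755, 0.004, 0.655], [-0.006, -1.0, -0.001]]
wrist_force: [-1.0, 0.5, -0.1]
finger_gap: 0.0511
```

```bash
python3 snap.py 5;python3 meas.py 5
```

```text
[-40.5889  18.1242 111.4617   0.0051  50.4992   8.4736] [ 0.4395 -0.2214  0.0172] [ 0.7555  0.6552 -0.0002]
top 770 ctr (0.6384046077728271, 0.06266194581985474) r 0.04197724163532257 mean [0.6383 0.0627] z 0.05925464206380224 std 0.002173625504473407
top 762 ctr (0.6408029198646545, -0.1631736159324646) r 0.04233647882938385 mean [ 0.6409 -0.1633] z 0.059074709457380026 std 0.0022080277045096112
top 785 ctr (0.5073287487030029, -0.16306883096694946) r 0.042140230536460876 mean [ 0.5071 -0.1629] z 0.059064330239508224 std 0.0022469925499847103
side 670 ctr (0.6380043625831604, 0.060534268617630005) r 0.043607521802186966 mean [0.6376 0.0595] z 0.05962273689602113 std 0.0016913931450483301
side 1057 ctr (0.6390203237533569, -0.16514956951141357) r 0.04347298666834831 mean [ 0.6399 -0.1663] z 0.05951869769408299 std 0.0015875098291782397
side 996 ctr (0.5071402192115784, -0.16490434110164642) r 0.04295817017555237 mean [ 0.5094 -0.1663] z 0.05952087142389668 std 0.00157054443228944
```

View pics/s5.png

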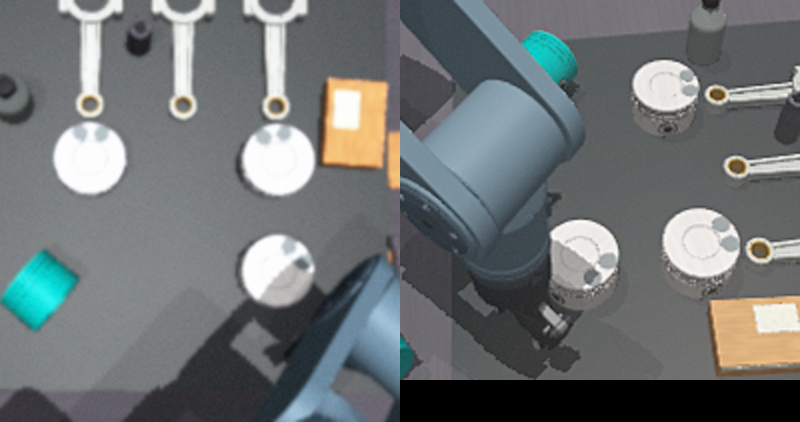

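Request:
apply_moves --rows '[0.2, 0, 0, 7, 0, 0, 0, 0.2, 0, 0, 7, 0, 0, 0, 0.2, 0, 0, 7, 0, 0, 0, 0.2, 0, 0, 7, 0, 0, 0, 0.2, 0, 0, 4, 0, 0, 0, 0.2, 0, 0, 4, 0, 0, 0, 0.2, 0, 0, 4, 0, 0, 0, 0.2, 0, 0, 4, 0, 0, 0, 0.2, 0, 0, 5, 0, 0, 0, 0.2, 0, 0, 6, 0, 0, 0, 0.2, 0, 0, 6, 0, 0, 0, 0.2, 0, 0, 6, 0, 0, 0, 0.2, 0, 0, 6, 0, 0, 0, 0.2, 0, 0, 6, 0, 0, 0, 0.2, 0, 0, 6, 0, 0, 0, 0.2, 0, 0, 6, 0, 0, 0, 0.2, 0, 0, 6, 0, 0, 0, 0.2, 0, 0, 4, 0, 0, 0, 0.2, 0, 0, 2, 0, 0, 0, 0.2, 0, 0, 0, 0, 0, 0]'

```text
t: 12.4
tcp_pos: [0.5181, -0.1546, 0.0173]
eef_rot: [[0.655, 0.0, 0.756], [-0.756, 0.0, 0.655], [0.0, -1.0, 0.0]]
wrist_force: [-0.1, 0.3, 0.0]
finger_gap: 0.0511
```

```bash
python3 snap.py 6;python3 meas.py 6
```

```text
[-29.2467  22.9508 104.4748   0.0323  52.5421  19.8551] [ 0.518  -0.1549  0.0174] [0.7561 0.6545 0.0006]
top 770 ctr (0.6383518576622009, 0.06265628337860107) r 0.041930072009563446 mean [0.6383 0.0627] z 0.059105001633360625 std 0.002238193500987747
top 648 ctr (0.6411945819854736, -0.16319596767425537) r 0.04213389754295349 mean [ 0.6458 -0.1611] z 0.058909282906381685 std 0.0021563565563987443
top 387 ctr (0.5538820028305054, -0.12246296554803848) r 0.04133022576570511 mean [ 0.5592 -0.1082] z 0.058954222190073784 std 0.0021540995284689488
side 576 ctr (0.6403576135635376, 0.05922831594944) r 0.04409168288111687 mean [0.6419 0.0561] z 0.05940627191761472 std 0.0016404339068511453
side 307 ctr (0.5742058157920837, -0.1235167384147644) r 0.03576572984457016 mean [ 0.5763 -0.1269] z 0.05974871249737358 std 0.0015075000341998293
side 1055 ctr (0.6395918726921082, -0.16488748788833618) r 0.042964186519384384 mean [ 0.64   -0.1662] z 0.059532841231250994 std 0.0015899886769074735
```

View pics/s6.png

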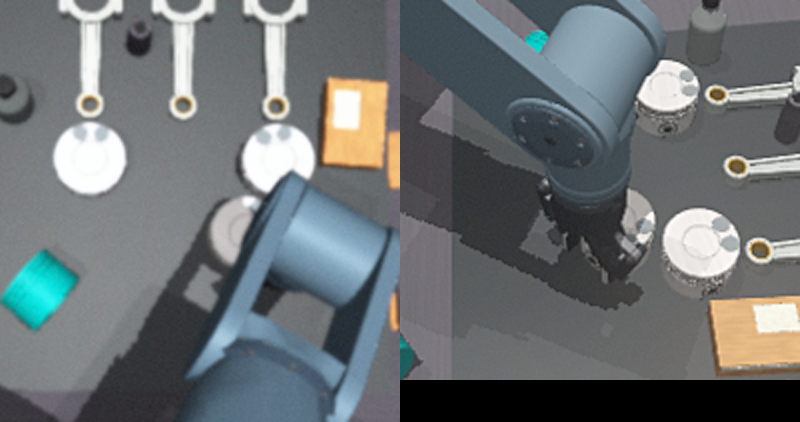

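Continuing on the straight diagonal would bring the right finger within about 6 mm of piston_b. So I turn in the cradle to a steeper heading of about 55° first, then curve to +x at the end.

Request:
apply_moves --rows '[0.2, 2.4, 0, 2, 0, -0.049, 0, 0.2, 2.4, 0, 2, 0, -0.049, 0, 0.2, 2.4, 0, 2, 0, -0.049, 0, 0.2, 2.4, 0, 2, 0, -0.049, 0, 0.2, 2.4, 0, 2, 0, -0.049, 0, 0.2, 0, 0, 5, 0, 0, 0, 0.2, 0, 0, 5, 0, 0, 0, 0.2, 0, 0, 5, 0, 0, 0, 0.2, 0, 0, 5, 0, 0, 0, 0.2, 0, 0, 5, 0, 0, 0, 0.2, 0, 0, 5, 0, 0, 0, 0.2, 0, 0, 5, 0, 0, 0, 0.2, 0, 0, 4, 0, 0, 0, 0.2, 0, 0, 2, 0, 0, 0, 0.2, 0, 0, 0, 0, 0, 0]'

```text
t: 14.0
tcp_pos: [0.5571, -0.122, 0.0173]
eef_rot: [[0.818, 0.0, 0.575], [-0.575, 0.0, 0.818], [0.0, -1.0, 0.0]]
wrist_force: [-0.3, -0.8, 1.2]
finger_gap: 0.0513
```

```bash
python3 snap.py 7;python3 meas.py 7
```

```text
[-24.3019  25.9279 100.0317   0.0491  54.0301  10.7512] [ 0.557  -0.122   0.0173] [0.5747 0.8183 0.0007]
top 767 ctr (0.6383650302886963, 0.06260981410741806) r 0.041923828423023224 mean [0.6383 0.0625] z 0.05918000644585295 std 0.0022462273934742744
top 206 ctr (0.657460629940033, -0.17238062620162964) r 0.03587261587381363 mean [ 0.6643 -0.1753] z 0.05955649115681318 std 0.002058208773811473
top 295 ctr (0.5862479209899902, -0.07583041489124298) r 0.039716918021440506 mean [ 0.5898 -0.0639] z 0.05925084831939084 std 0.0022392985685523296
side 237 ctr (0.6478894948959351, 0.05835547298192978) r 0.04100257530808449 mean [0.6598 0.0524] z 0.05974902205476444 std 0.001608711885155291
side 106 ctr (0.6160907745361328, -0.08452562987804413) r 0.025163784623146057 mean [ 0.616  -0.0862] z 0.06018379155724986 std 0.0013171426500256634
side 1018 ctr (0.6405673623085022, -0.1654328554868698) r 0.04318452253937721 mean [ 0.6411 -0.1674] z 0.05941921353455744 std 0.0016826563067526433
```

View pics/s7.png

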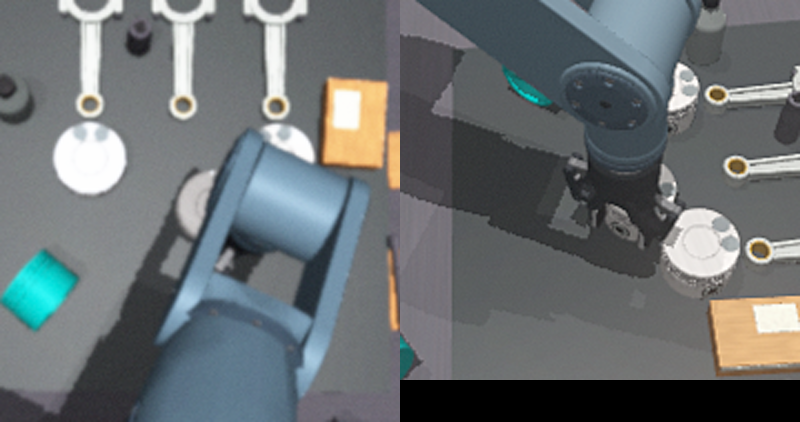

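Request:
apply_moves --rows '[0.2, 0, 0, 3, 0, 0, 0, 0.2, 0, 0, 3, 0, 0, 0, 0.2, -2.3, 0, 3, 0, 0.048, 0, 0.2, -2.3, 0, 3, 0, 0.048, 0, 0.2, -2.3, 0, 3, 0, 0.048, 0, 0.2, -2.3, 0, 3, 0, 0.048, 0, 0.2, -2.3, 0, 3, 0, 0.048, 0, 0.2, -2.3, 0, 3, 0, 0.048, 0, 0.2, -2.3, 0, 3, 0, 0.048, 0, 0.2, -2.3, 0, 3, 0, 0.048, 0, 0.2, -2.3, 0, 3, 0, 0.048, 0, 0.2, -2.3, 0, 3, 0, 0.048, 0, 0.2, 0, 0, 0, 0, 0, 0]'

```text
t: 15.4
tcp_pos: [0.5666, -0.0798, 0.017]
eef_rot: [[0.46, -0.001, 0.888], [-0.888, 0.001, 0.46], [-0.001, -1.0, -0.0]]
wrist_force: [-1.3, -0.1, -0.1]
finger_gap: 0.0514
```

```bash
python3 snap.py 8;python3 meas.py 8
```

```text
[-19.9412  26.17    99.6872   0.0446  54.1676  42.5286] [ 0.5667 -0.0801  0.0171] [0.887  0.4618 0.0002]
top 762 ctr (0.6383309364318848, 0.06242487579584122) r 0.04198529198765755 mean [0.6385 0.0626] z 0.05923673151411189 std 0.0021229536697931
top 305 ctr (0.650605320930481, -0.1657487154006958) r 0.039198700338602066 mean [ 0.6615 -0.1696] z 0.059005964220835386 std 0.0023909688001760927
side 260 ctr (0.6491274237632751, 0.05821853131055832) r 0.040753647685050964 mean [0.6589 0.0533] z 0.05988081834081148 std 0.001636463520337542
side 353 ctr (0.6221389174461365, -0.06213592737913132) r 0.03986707702279091 mean [ 0.6267 -0.0623] z 0.05958288296331491 std 0.001731695523670458
side 1062 ctr (0.6402415633201599, -0.16559737920761108) r 0.043334584683179855 mean [ 0.64   -0.1664] z 0.05948371016379299 std 0.0015994383606580196
```

View pics/s8.png

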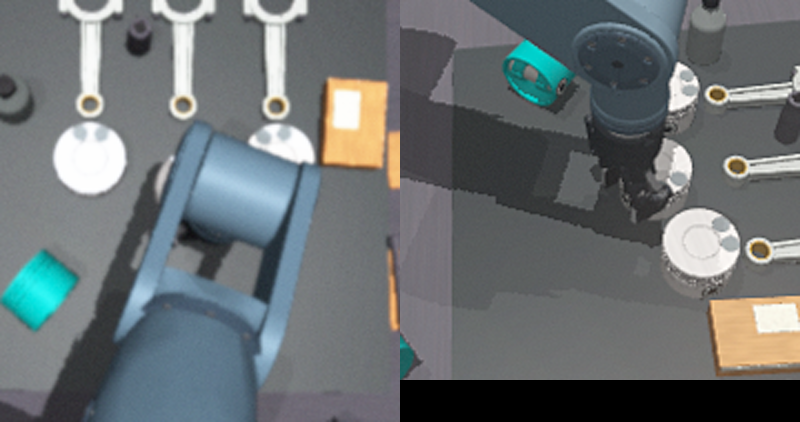

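Piston_b is unmoved. I back off to get a clean measurement before the last approach.

Request:
apply_moves --rows '[0.2, 0, 0, -15, 0, 0, 0, 0.2, 0, 0, -20, 0, 0, 0, 0.2, 0, 0, -20, 0, 0, 0, 0.2, 0, -15, -20, 0, 0, 0, 0.2, 0, -15, -30, 0, 0, 0, 0.2, 0, -15, -30, 0, 0, 0, 0.2, 0, -5, -30, 0, 0, 0, 0.2, 0, 0, 0, 0, 0, 0]'

```text
t: 16.3
tcp_pos: [0.4188, -0.1577, 0.068]
eef_rot: [[0.459, 0.001, 0.888], [-0.888, -0.001, 0.459], [0.001, -1.0, 0.0]]
wrist_force: [0.7, 0.9, 0.2]
finger_gap: 0.0514
```

```bash
python3 snap.py 9;python3 meas.py 9
```

```text
[-35.7082   7.4263 116.9827   0.0383  55.4972  26.9131] [ 0.4207 -0.1571  0.0677] [0.8882 0.4595 0.0012]
top 769 ctr (0.6383650302886963, 0.06260981410741806) r 0.041923828423023224 mean [0.6382 0.0627] z 0.05922119432160322 std 0.002194017815277067
top 761 ctr (0.640606164932251, -0.1633499264717102) r 0.042274195700883865 mean [ 0.6406 -0.1633] z 0.05911754695720815 std 0.0022295165739835594
top 769 ctr (0.6073991656303406, -0.05856920778751373) r 0.041807226836681366 mean [ 0.6072 -0.0587] z 0.05912938554815184 std 0.0022279662913567526
side 676 ctr (0.6384497880935669, 0.060305312275886536) r 0.04388927295804024 mean [0.6378 0.0595] z 0.05958419399564184 std 0.001680798801217898
side 855 ctr (0.6063237190246582, -0.06038464233279228) r 0.04322899132966995 mean [ 0.6065 -0.0619] z 0.059603484520212045 std 0.0016073273420970002
side 1057 ctr (0.6405532360076904, -0.16556067764759064) r 0.04331151768565178 mean [ 0.6399 -0.1664] z 0.059615868566084716 std 0.0016030893096598536
```

View pics/s9.png

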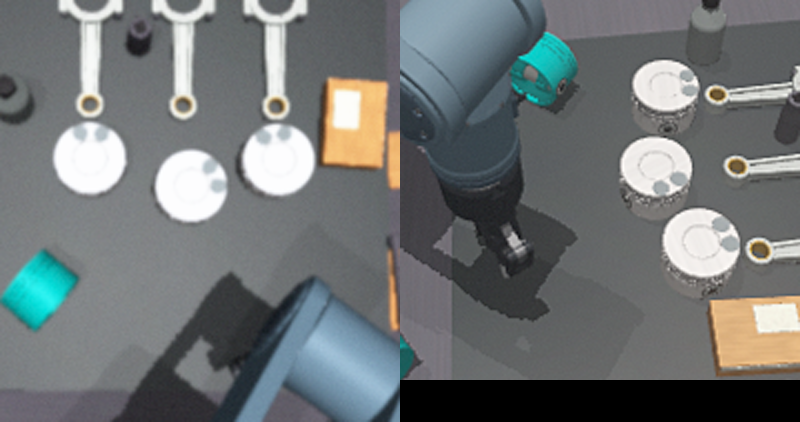

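Request:
apply_moves --rows '[0.2, 0, 0, 0, 0, 0.117, 0, 0.2, 0, 0, 0, 0, 0.117, 0, 0.2, -10, 0, 25, 0, 0, 0, 0.2, -10, 0, 25, 0, 0, 0, 0.2, -10, 17, 25, 0, 0, 0, 0.2, -10, 17, 25, 0, 0, 0, 0.2, -10, 17, 25, 0, 0, 0, 0.2, 0, 0, 0, 0, 0, 0, 0.2, 0, 0, 0, 0, 0, 0]'

```text
t: 17.3
tcp_pos: [0.5296, -0.0766, 0.0153]
eef_rot: [[0.245, -0.002, 0.97], [-0.97, 0.001, 0.245], [-0.001, -1.0, -0.001]]
wrist_force: [-0.8, -0.5, -0.5]
finger_gap: 0.0512
```

Request:
apply_moves --rows '[0.2, 1.5, 0, 7, 0, 0, 0, 0.2, 0, 0, 7, 0, 0, 0, 0.2, 0, 0, 7, 0, 0, 0, 0.2, 0, 0, 5, 0, 0, 0, 0.2, 0, 0, 4, 0, 0, 0, 0.2, 0, 0, 4, 0, 0, 0, 0.2, 0, 0, 4, 0, 0, 0, 0.2, 0, 0, 4, 0, 0, 0, 0.2, 0, 0, 4, 0, 0, 0, 0.2, 0, 0, 4, 0, 0, 0, 0.2, 0, 0, 4, 0, 0, 0, 0.2, 0, 0, 4, 0, 0, 0, 0.2, 0, 0, 4, 0, 0, 0, 0.2, 0, 0, 3, 0, 0, 0, 0.2, 0, 0, 2, 0, 0, 0, 0.2, 0, 0, 0, 0, 0, 0]'

```text
t: 18.9
tcp_pos: [0.5953, -0.0629, 0.0162]
eef_rot: [[0.242, 0.001, 0.97], [-0.97, 0.0, 0.242], [0.0, -1.0, 0.001]]
wrist_force: [-0.5, 0.8, -1.0]
finger_gap: 0.0509
```

Request:
apply_moves --rows '[0.2, 0, 0, -10, 0, 0, 0, 0.2, 0, 0, -20, 0, 0, 0, 0.2, 0, 0, -20, 0, 0, 0, 0.2, 0, -15, -30, 0, 0, 0, 0.2, 0, -15, -30, 0, 0, 0, 0.2, 0, -15, -30, 0, 0, 0, 0.2, 0, -5, -30, 0, 0, 0, 0.2, 0, 0, 0, 0, 0, 0, 0.2, 0, 0, 0, 0, 0, 0]'

```text
t: 19.8
tcp_pos: [0.43, -0.1047, 0.0669]
eef_rot: [[0.241, 0.002, 0.971], [-0.971, -0.001, 0.241], [0.001, -1.0, 0.002]]
wrist_force: [0.7, 0.2, -0.0]
finger_gap: 0.0514
```

```bash
python3 snap.py 10;python3 meas.py 10
```

```text
[-29.0613   6.844  117.8228   0.0167  55.239   46.9258] [ 0.4307 -0.1045  0.0666] [0.9703 0.242  0.0014]
top 770 ctr (0.6382027268409729, 0.06260386109352112) r 0.042085129767656326 mean [0.6382 0.0627] z 0.05927515155729181 std 0.002171620800838069
top 772 ctr (0.639112114906311, -0.05162724852561951) r 0.04202008992433548 mean [ 0.6391 -0.0515] z 0.05909282785351719 std 0.0022019364820255586
top 768 ctr (0.6405331492424011, -0.1633186638355255) r 0.04233645647764206 mean [ 0.6408 -0.1632] z 0.05914665309735648 std 0.0022091800603248764
side 677 ctr (0.637287437915802, 0.05953419581055641) r 0.04452412948012352 mean [0.6379 0.0594] z 0.05960912751923179 std 0.0015622161979002942
side 843 ctr (0.6384233832359314, -0.05328845977783203) r 0.04333715885877609 mean [ 0.6387 -0.0547] z 0.05964615928645498 std 0.0017228208679586658
side 1056 ctr (0.6405583620071411, -0.16551412642002106) r 0.04326527193188667 mean [ 0.6398 -0.1662] z 0.059478536157935705 std 0.0016614049227105525
```

View pics/s10.png

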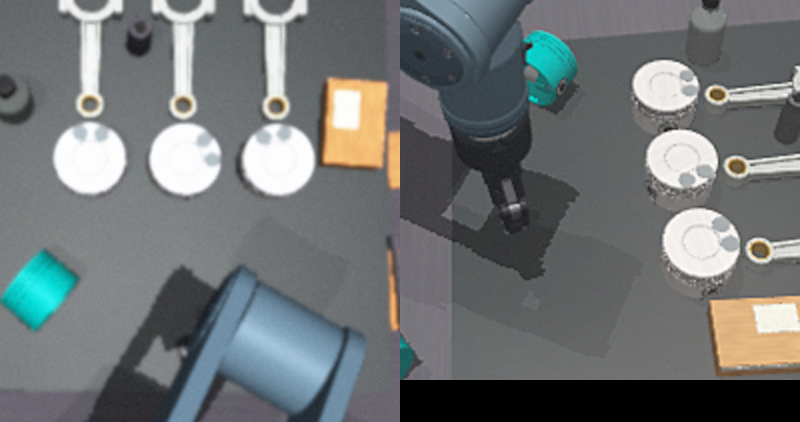

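The three pistons now stand in line (top crop (90,158), (185,158), (278,158)). Piston_c is at (0.639, -0.0515), about 1.5 mm off its rod's line and 72 mm from the eye. The other parts look unmoved, so I hand the job in.

```bash
python3 -c "
from workcell import env
print(env.close_job())"
```

```text
the job is handed in; nothing more can be done
None
```

The silver piston now stands crown up in the middle place, in front of the rod that had none, and I handed the job in at about 20 s of the 69 s allowed.

I tipped it over with a high push on the crown face along its axis. I then slid it along the mat between the half-open fingers. On the way I steered onto a steeper heading, because the straight path would have brought a finger within about 6 mm of piston_b.

**Position:** in the top view the axis is at (0.639, -0.0515). That is about 1.5 mm off the rod's line and about 72 mm from the eye. The crown is at 59 mm world height, as it should be when standing.

**Other parts:** piston_a and piston_b measured within 1 mm of their starting places. I did not measure the rods, socket, bottle and box again. They look unmoved in the last pictures, and no large force showed at the wrist.

**Disagreement:** the side camera reads about 2 mm lower in y than the top camera, for all three pistons alike. That fits the stated calibration error and is well inside the tolerance.

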